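Lock the coffee mill's drawer and hold its grind dial at the third click

ROBOT

A 6-joint arm with a two-finger parallel gripper is mounted at the origin on a cart in front of the work surface, level with it; the furniture and walls round the work are solid. World frame = base frame: x ahead of the robot, y to its left, z up, the work surface at z = 0. Lengths are in m, angles in rad, forces in N, time in s.
With the tool pointing down it reaches from about 0.375 to 0.975 m from the base axis. Payload 3.8 kg.
Tool frame: the origin (TCP) lies midway between the tips of the shut fingers; the grasp point (between the pads) lies 19 mm behind it; z points along the fingers, y is the line along which they close (so a half turn about z gives the same grasp; the last joint's range is limited). The gripper opens to 85 mm and grips with 20 to 120 N. Pads are 22 mm wide; open, the fingers measure 114 mm over their backs; the gripper's body (76 mm by 85 mm) begins 54 mm behind the grasp point. The pads swing forward as they close: fully open they stand 13 mm farther back than shut.
Start: joints at [1.283, 0.264, 1.604, -0, 1.274, -0.037], TCP at [0.168, 0.654, 0.231] pointing down, gripper open.
Joint ranges: [-2.63, 2.63], [-0.94, 2.18], [0.31, 2.57], [-1.31, 4.45], [0, 2.66], [-2.55, 2.55]. Speed limits (rad/s): [2.57, 2.57, 3.14, 3.14, 3.14, 3.14].

INTERFACE

Orientations are given as a rotation vector (axis times angle).
In Python, from workcell import bot, cams gives the robot as it stands.
- The arm moves only by the tool play_rows, never from a script. Its argument "rows" is a list of rows, each a list of 2 entries, a list of its own where there are three numbers: the shift along the tool's x, y, z scaled (see below), then the turn, a rotation vector about the tool's x, y, z scaled (see below). A call has 1 to 20 rows; each row is the pose to reach, as a shift and turn from the pose commanded when the call began, along the tool's axes at that moment; what a row does not reach only later rows make up. The controller multiplies each number of a shift by 250 mm and each number of a turn by 45 degrees. A row lasts 1/12 s, in which the tool goes at most 41.7 mm and 7.16 degrees, less where a joint would pass 70% of its speed; a pose out of reach is approached as far as the arm can. A call with a number of a shift or a turn outside -1 to 1 is refused whole. A call with a gripper value outside its range is refused whole. "claw" is the opening, from -1 (shut) to 1 (fully open), set as the call begins (left out, the last holds). The fingers move at their own pace and stop on an object; "newtons" is the grip in N (left out, the last holds). Time passes only in rows, so rows that repeat a pose let the fingers close. It gives the time, the measured TCP pose, the force, the opening and the grip force at its end, in the units of the state.
- bot.read_state(): the state, without advancing time (a new reading comes with each control period).
- cams.read_camera(name): name is "scene" or "top" or "wrist"; returns a dict with "image" (420x560x3 uint8, red, green, blue), "K" (3x3 intrinsics, pixels), "k1" (the pictures are not rectified: a ray, as slopes to the right and down, at radius r is drawn at 1 + k1 r^2 times it, then the intrinsics apply), "T" (4x4, takes a point from camera to world coordinates); the wrist camera has in their place "mount" (4x4, takes a point from camera to tool coordinates, whose origin is the TCP and whose axes are the flange's). Camera axes: x right, y down, z forward; pixel columns grow to the right and rows downward; lengths in m; the calibration is good to about 2 mm. A picture is of the moment at which its call begins: read the wrist's pose just before it. There is no depth.
- bot.finish_job(): hands the job in; it is judged then, once.
The state is a dict: "time": time; "q": joint angles; "joint_vel": joint speeds; "joint_torque": joint torques, N m; "tool_pos": TCP position; "tcp_rot": TCP orientation; "wrist_force": force on the tool from outside, world axes, zero at the start; "torque": the same for the moment, N m; "width": opening from 0.0 (shut) to 1.0 (fully open); "grip_force": force on a finger pad.
Only numpy, scipy, OpenCV 4.12 (cv2) and the standard library are available. Lean on these libraries where they do the work, as an engineer would, in place of code of your own. Each camera call takes 0.05 s, during which the arm holds its last target. There are 200 camera calls.

TASK

Get the red coffee mill going: push its drawer fully in, then flip the orange-tipped cam lever all the way over towards the drawer to lock it, and only then turn the silver dial clockwise past the first two clicks to the third (the yellow three-dot mark). The dial springs back, so grip it and keep holding it at the third click: your program finishes while still holding it there. Leave the other things on the worktop alone.

Things in the scene. Friction and masses are not known exactly. Their poses are not given: they have to be found in the camera images.
- mill: Red countertop coffee mill standing fixed on the worktop, 150 deep (x) x 180 wide (y) x 90 mm high to its flat steel top deck; origin at the centre of its underside, x axis to its back, y to its left, z up; its front (-x, with the drawer) looks roughly to the robot. A black hopper cap 50 mm across and 24 mm high stands on the deck at x 42, y -12 mm.
- mill_drawer (a joint): Drawer in the mill's front, slide: 0 fully in, grows as it comes out towards the mill's -x, stop at 0.05 m. At the start 0.010 to 0.024. It slides with about 1.5 N of friction and has a stop at 0, no spring.
- drawer_front (a point): On the black drawer front's outer face, 60 mm above the worktop, moves with the drawer; fully in, it lies at x -83, y 0, z 60 mm in the mill's frame. The front is an upright plate 104 mm wide, 14 to 70 mm above the worktop, with a grip lip low down (9 mm proud, 17 to 23 mm up). Push along the mill's +x.
- mill_lever (a joint): Cam lever on the deck's right side, hinged about the mill's y direction at lever_pivot: 0 leans back (to +x) 0.6 rad from upright, 0.6 upright, 1.5 (stop) leans forward to the drawer side (-x) by 0.9 rad, which is locked. At the start 0 to 0.2. Stiff (0.12 N m of friction), no spring, stays where it is left.
- lever_pivot (a point): Hinge point of the cam lever, fixed on the mill at x -45, y -52, z 102 mm in the mill's frame, between two cheeks 30 mm wide in all (y) and 22 mm long (x), whose top is 109 mm above the worktop.
- lever_tip (a point): Free end of the cam lever, 50 mm from the pivot, moves with it. The lever is a round bar 10 mm thick with an orange end 14 mm thick; it can be pushed over from behind with closed fingertips.
- mill_dial (a joint): Dial on the deck's left side, turns about the vertical, clockwise from above as the value grows: 0 at rest, light clicks (detents) at 0.4, 0.8, 1.2 (the third) and 1.6 rad, stop at 1.75. A spring turns it back to 0 from anywhere if let go (0.07 N m at 0, about 0.12 N m at 1.2; up to 0.05 N m more to pass each click).
- dial_bar: Dial's upright aluminium grip bar, 14 thick, 46 long, 28 mm high; origin on the dial's axis at the bar's underside (x -20, y 43, z 98 mm in the mill's frame), z up. Turns with the dial: its y axis runs along the bar to the orange-striped end, which points to the mill's +y at dial 0 and swings towards the mill's back (+x). Below it a round skirt 52 mm across, 90 to 98 mm above the worktop.
- jam: Jam jar with a white lid, 68 mm across, 84 mm high, origin at the centre of its underside. Bystander.
- tea_tin: Low round tin, 75 mm across, 58 mm high, origin at the centre of its underside. Bystander.
- salt: Salt shaker with a grey cap, 44 mm across, 90 mm high, origin at the centre of its underside. Bystander.

How it is judged:
On the way, in this order (a step that is already met when the one before it is completed fails the run):
1. the drawer is fully in (value of joint mill_drawer below 0.004 m), for 0.2 s.
2. the cam lever is flipped over to the front, with the drawer still in (value of joint mill_lever above 1.25 rad and value of joint mill_drawer below 0.004 m), for 0.2 s.
3. the dial stands at the third click, held by the fingers (value of joint mill_dial between 1.06 and 1.34 rad and contact force between the fingers and dial_bar above 1 N), for 0.2 s.
At the end, for the whole second after the job is handed in: The drawer is in to within 4 mm, the lever is over to at least 1.25 of its 1.5 rad, and the fingers hold the dial still at the third click, 1.2 rad within 0.14, against its spring (finger force on the bar over 1 N) (all of step 2 and all of step 3 and velocity of joint mill_dial between -0.15 and 0.15 rad/s); the arm keeps its last pose, push and grip.
It fails at once if the dial is turned (past 0.3 rad) before the drawer is in and locked (value of joint mill_dial above 0.3 rad and (value of joint mill_lever below 1.2 rad or value of joint mill_drawer above 0.006 m)).
It fails at once if a bystander is moved by more than 25 mm (distance of any of jam, tea_tin, salt from where it was at the start of the episode above 0.025 m).
It also fails if it takes over 54 s, if anything falls off the work surface, if the arm or the gripper's body presses on something with over 40 N, if the wrist force passes 120 N, or if a joint passes its speed limit or range.

## Working session

There is one attempt and no reset: what is moved stays moved. The work goes in short steps, Python scripts to look and compute and a tool call to move; the robot and the scene stay as the last step left them, time stands still between calls to the robot, and variables do not carry over. Pictures are saved under pics/ and viewed, at most 10 in all, crops included, and the job is handed in when it is done.

Besides the shell and the picture viewer there is one more tool, called after ">>>" by a JSON object that holds its "api" and its "payload". play_rows: Moves the arm, as the interface text tells. Its arguments: {"type":"object","properties":{"rows":{"type":"array","items":{"type":"array"}},"claw":{"type":"number"},"newtons":{"type":"number"}},"required":["rows"]}

```bash
mkdir -p pics; python3 - <<'E'
from workcell import bot,cams
import cv2,numpy as np
print(bot.read_state())
for n in("scene","top"):
    c=cams.read_camera(n); cv2.imwrite(f"pics/{n}0.png",c["image"][:,:,::-1]); np.savez(f"pics/{n}0.npz",**{k:c[k] for k in("image","K","k1","T")})
    print(n,c["K"].tolist(),c["k1"],np.round(c["T"],4).tolist())
E
```

```text
{'time': 0.0, 'q': array([ 1.28311033e+00,  2.64755726e-01,  1.60537272e+00,  2.27075803e-05,
        1.27369497e+00, -3.68822712e-02]), 'joint_vel': array([-6.42890168e-04,  4.75033953e-04,  5.71843642e-04,  1.96557313e-03,
        1.82515740e-03, -3.86832575e-05]), 'joint_torque': array([ 1.05589999e-03, -5.15114450e+01, -3.67306995e+01,  1.25639394e-04,
        1.30141043e-02,  1.01092365e-05]), 'tool_pos': array([0.16729937, 0.65318701, 0.22996098]), 'tcp_rot': array([-0.39289224, -3.1165412 ,  0.00345211]), 'wrist_force': array([ 0.11888263,  0.25298667, -0.52189277]), 'torque': array([ 0.06390096, -0.03438602, -0.0143707 ]), 'grip_force': 0.0, 'width': 0.9996801649220333}
scene [[536.4312027519255, 0.0, 279.8057791320315], [0.0, 536.4312027519255, 222.44879617162098], [0.0, 0.0, 1.0]] 0.0670815771846097 [[0.455, -0.3923, 0.7994, -0.315], [-0.8903, -0.1811, 0.4178, -0.8443], [-0.0192, -0.9019, -0.4316, 0.5832], [0.0, 0.0, 0.0, 1.0]]
top [[482.6631222397611, 0.0, 285.4371501509288], [0.0, 482.6631222397611, 209.95576213680377], [0.0, 0.0, 1.0]] 0.04720681136430536 [[-0.0082, -0.9959, 0.0906, 0.4585], [-0.9999, 0.0074, -0.0092, -0.3566], [0.0085, -0.0907, -0.9958, 1.1905], [0.0, 0.0, 0.0, 1.0]]
```

View pics/scene0.png

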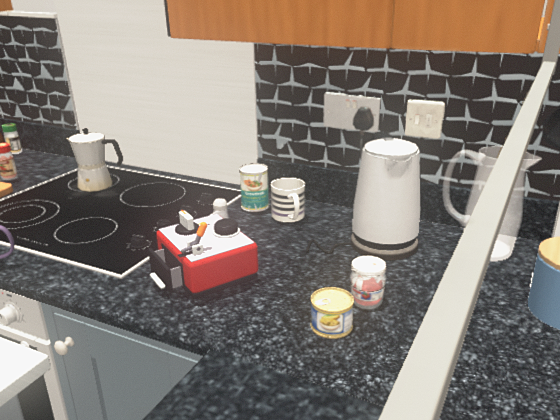

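View pics/top0.png

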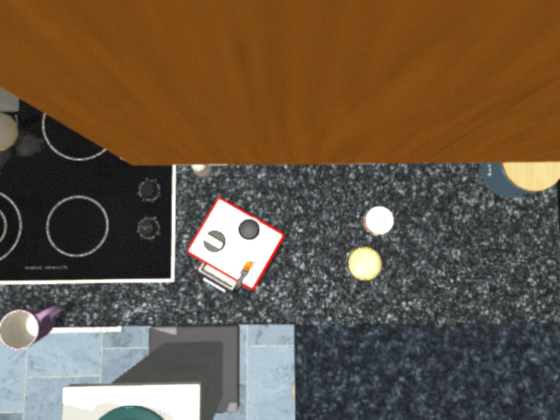

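The scene view shows the red mill at about (205,250), with its drawer sticking out at (168,270) and its lever tip at (203,230). The salt shaker stands behind it at (220,208), the tin at (332,312) and the jar at (368,282). In the top view, the deck corners are near (222,198), (284,236), (253,290) and (188,247). The dial is at (214,241), the cap at (249,229) and the orange tip at (248,266).

```bash
cat > h.py <<'E'
import numpy as np,cv2
from scipy.spatial.transform import Rotation as R
def rays(c,T,px):
    px=np.atleast_2d(px).astype(float); K=c["K"]; d=(px-[K[0,2],K[1,2]])/[K[0,0],K[1,1]]
    s=d.copy()
    for _ in range(20): s=d/(1+float(c["k1"])*(s**2).sum(1,keepdims=True))
    return T[:3,3],np.c_[s,np.ones(len(s))]@T[:3,:3].T
def onz(c,T,px,z):
    o,r=rays(c,T,px); return o+r*((np.asarray(z)-o[2])/r[:,2])[:,None]
def proj(c,T,P):
    p=(np.atleast_2d(P)-T[:3,3])@T[:3,:3]; s=p[:,:2]/p[:,2:]
    s=s*(1+float(c["k1"])*(s**2).sum(1,keepdims=True)); return s*[c["K"][0,0],c["K"][1,1]]+[c["K"][0,2],c["K"][1,2]]
def toolT(s):
    T=np.eye(4);T[:3,:3]=R.from_rotvec(s["tcp_rot"]).as_matrix();T[:3,3]=s["tool_pos"];return T
def cen(m):
    n,l,st,ce=cv2.connectedComponentsWithStats(m.astype(np.uint8)); i=1+np.argmax(st[1:,4]); return ce[i],st[i,4],l==i
def mill(p,yaw,P):
    P=np.atleast_2d(P); return np.array([p[0],p[1],0])+R.from_euler("z",yaw).apply(P)
E
python3 - <<'E'
from h import *
c=dict(np.load("pics/top0.npz"));T=c["T"]; im=c["image"]
h=cv2.cvtColor(im,cv2.COLOR_RGB2HSV);H,S,V=h[...,0],h[...,1],h[...,2]
roi=np.zeros(H.shape,bool);roi[180:310,170:300]=1
red=roi&((H<6)|(H>172))&(S>140)&(V>70)
_,a,m=cen(red);ys,xs=np.nonzero(m)
hull=cv2.convexHull(np.c_[xs,ys].astype(np.int32));q=cv2.approxPolyDP(hull,6,True)[:,0];print(a,q.tolist())
W=onz(c,T,q,[.09]*len(q));print(W.round(4).tolist())
box=cv2.minAreaRect(W[:,:2].astype(np.float32));print("rect",box)
org=roi&(H>7)&(H<20)&(S>150)&(V>120);p,a,_=cen(org);print("orange",p,a,onz(c,T,[p],[.15]))
full=cv2.fillPoly(np.zeros(H.shape,np.uint8),[hull],1)>0
p,a,_=cen(full&(V<70)&(np.arange(560)[None]>236)&(np.arange(420)[:,None]<245));print("cap",p,a,onz(c,T,[p],[.112]))
for n,px,z in(("dial",(214,241),.098),("salt",(200,170),.09),("jam",(378,221),.084),("tin",(365,264),.058)):print(n,onz(c,T,[px],[z]).round(3))
z=cv2.resize(im[180:300,165:305],None,fx=5,fy=5,interpolation=cv2.INTER_CUBIC);cv2.imwrite("pics/topcrop.png",z[:,:,::-1])
E
```

```text
572 [[284, 234], [252, 290], [187, 252], [219, 197]]
[[0.5036, -0.363, 0.09], [0.3783, -0.29, 0.09], [0.4648, -0.1432, 0.09], [0.5895, -0.2148, 0.09]]
rect ((0.48406073451042175, -0.25245189666748047), (0.17129875719547272, 0.14506563544273376), 59.78007507324219)
orange [246.65217391 267.52173913] 23 [[ 0.43019835 -0.28220992  0.15      ]]
cap [256.66666667 233.        ] 3 [[ 0.50544213 -0.30184339  0.112     ]]
dial [[ 0.489 -0.205  0.098]]
salt [[ 0.652 -0.171  0.09 ]]
jam [[ 0.532 -0.579  0.084]]
tin [[ 0.434 -0.551  0.058]]
```

View pics/topcrop.png

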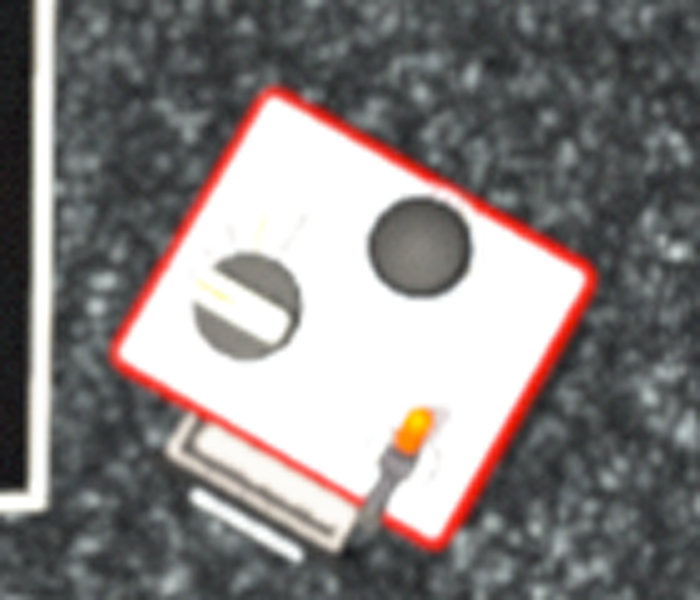

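The crop shows the skirt centre at (247,306), the cap at (420,247) and the drawer out at the lower left. The dial and the rectangle agree on the mill's pose: p=(0.4845,-0.2523), yaw -30.2°. Next I'll move the arm round.

```bash
cat >> h.py <<'E'
P0=(.4845,-.2523);YAW=np.radians(-30.2)
def go(pos,yang,base=None):
    """tool-down pose with tool y at world angle yang(deg); prints scaled shift/turn. base=(pos,Rot) or state"""
    from workcell import bot
    if base is None:
        s=bot.read_state(); base=(s["tool_pos"],R.from_rotvec(s["tcp_rot"]))
    a=np.radians(yang); y=np.array([np.cos(a),np.sin(a),0]); z=np.array([0,0,-1.]); x=np.cross(y,z)
    Rt=R.from_matrix(np.c_[x,y,z])
    sh=base[1].inv().apply(np.array(pos)-base[0])/.25; tu=(base[1].inv()*Rt).as_rotvec()/np.radians(45)
    print("shift",sh.round(4).tolist(),"turn",tu.round(4).tolist()); return (np.array(pos),Rt)
def gm(x,y,z,dy=0,base=None): return go(np.r_[mill(P0,YAW,[x,y,0])[0,:2],z],np.degrees(YAW)+dy,base)
E
python3 -c "
from h import *
b=go([.42,.33,.23],40);b=go([.5,.13,.23],10,b);b=go([.47,-.1,.23],-30.2,b);b=gm(-.138,.005,.20,0,b);b=gm(-.138,.005,.045,0,b)"
```

```text
shift [-1.2999, -1.0017, 0.0022] turn [-0.0025, 0.0007, 0.7918]
shift [-0.8185, -0.2691, 0.0] turn [0.0, 0.0, 0.6667]
shift [-0.8852, -0.2779, 0.0] turn [0.0, 0.0, 0.8933]
shift [-0.4773, -0.1954, 0.12] turn [0.0, 0.0, 0.0]
shift [0.0, 0.0, 0.62] turn [0.0, 0.0, 0.0]
```

>>> {"api": "play_rows", "payload": {"rows": [[[-0.65, -0.5, 0], [0, 0, 0.4]], [[-0.65, -0.5, 0], [0, 0, 0.4]], [[-0.65, -0.5, 0], [0, 0, 0.4]], [[-0.65, -0.5, 0], [0, 0, 0.4]], [[-0.65, -0.5, 0], [0, 0, 0.4]], [[-0.65, -0.5, 0], [0, 0, 0.4]], [[-0.65, -0.5, 0], [0, 0, 0.4]], [[-0.65, -0.5, 0], [0, 0, 0.4]]], "claw": -1, "newtons": 40}}

```text
time: 0.77
tool_pos: [0.2939, 0.4925, 0.2311]
tcp_rot: [-0.877, -3.016, -0.0]
wrist_force: [0.0, 0.1, 0.2]
width: 0.0
grip_force: 0.0
```

```bash
python3 -c "
from h import *
b=go([.42,.33,.23],40);b=go([.5,.13,.23],10,b);b=go([.47,-.1,.23],-30.2,b);b=gm(-.138,.005,.20,0,b);b=gm(-.138,.005,.045,0,b)"
```

```text
shift [-0.7745, -0.2781, 0.0041] turn [-0.0001, -0.0008, 0.3905]
shift [-0.8185, -0.2691, 0.0] turn [0.0, 0.0, 0.6667]
shift [-0.8852, -0.2779, 0.0] turn [0.0, 0.0, 0.8933]
shift [-0.4773, -0.1954, 0.12] turn [0.0, 0.0, 0.0]
shift [0.0, 0.0, 0.62] turn [0.0, 0.0, 0.0]
```

>>> {"api": "play_rows", "payload": {"rows": [[[-0.775, -0.28, 0], [0, 0, 0.39]], [[-0.775, -0.28, 0], [0, 0, 0.39]], [[-0.775, -0.28, 0], [0, 0, 0.39]], [[-0.775, -0.28, 0], [0, 0, 0.39]], [[-0.775, -0.28, 0], [0, 0, 0.39]], [[-0.775, -0.28, 0], [0, 0, 0.39]], [[-0.775, -0.28, 0], [0, 0, 0.39]]]}}

```text
time: 1.35
tool_pos: [0.4207, 0.3295, 0.2312]
tcp_rot: [-1.329, -2.846, -0.0]
wrist_force: [0.7, 0.1, 0.2]
width: -0.0
grip_force: 0.0
```

>>> {"api": "play_rows", "payload": {"rows": [[[-0.82, -0.27, 0], [0, 0, 0.667]], [[-0.82, -0.27, 0], [0, 0, 0.667]], [[-0.82, -0.27, 0], [0, 0, 0.667]], [[-0.82, -0.27, 0], [0, 0, 0.667]], [[-0.82, -0.27, 0], [0, 0, 0.667]], [[-0.82, -0.27, 0], [0, 0, 0.667]], [[-0.82, -0.27, 0], [0, 0, 0.667]], [[-0.82, -0.27, 0], [0, 0, 0.667]]]}}

```text
time: 2.02
tool_pos: [0.5001, 0.1311, 0.2311]
tcp_rot: [-2.016, -2.408, -0.001]
wrist_force: [-0.6, -0.1, -0.1]
width: -0.002
grip_force: 0.0
```

>>> {"api": "play_rows", "payload": {"rows": [[[-0.885, -0.28, 0], [0, 0, 0.893]], [[-0.885, -0.28, 0], [0, 0, 0.893]], [[-0.885, -0.28, 0], [0, 0, 0.893]], [[-0.885, -0.28, 0], [0, 0, 0.893]], [[-0.885, -0.28, 0], [0, 0, 0.893]], [[-0.885, -0.28, 0], [0, 0, 0.893]], [[-0.885, -0.28, 0], [0, 0, 0.893]], [[-0.885, -0.28, 0], [0, 0, 0.893]], [[-0.885, -0.28, 0], [0, 0, 0.893]], [[-0.885, -0.28, 0], [0, 0, 0.893]]]}}

```text
time: 2.85
tool_pos: [0.4705, -0.0985, 0.2312]
tcp_rot: [-2.719, -1.573, -0.001]
wrist_force: [0.4, 0.4, -0.8]
width: 0.001
grip_force: 0.0
```

```bash
python3 - <<'E'
from h import *
from workcell import bot,cams
s=bot.read_state();c=cams.read_camera("wrist");np.savez("pics/w1.npz",image=c["image"],K=c["K"],k1=c["k1"],T=toolT(s)@c["mount"])
cv2.imwrite("pics/w1.png",c["image"][:,:,::-1]);print(s["tool_pos"],np.round(c["mount"],3).tolist())
T=toolT(s)@c["mount"]
for n,P in(("dial",[-.02,.043,.098]),("cap",[.042,-.012,.114]),("pivot",[-.045,-.052,.102]),("corners",[-.075,.09,.09]),("c2",[-.075,-.09,.09]),("c3",[.075,.09,.09]),("c4",[.075,-.09,.09])):print(n,proj(c,T,mill(P0,YAW,P)).round())
b=gm(-.138,.005,.20,0);b=gm(-.138,.005,.045,0,b)
E
```

```text
[ 0.47054763 -0.09853918  0.23118443] [[-0.001, -0.965, -0.263, 0.067], [1.0, -0.0, -0.001, -0.001], [0.001, -0.263, 0.965, -0.142], [0.0, 0.0, 0.0, 1.0]]
dial [[355. 285.]]
cap [[416. 342.]]
pivot [[326. 367.]]
corners [[300. 237.]]
c2 [[297. 386.]]
c3 [[452. 238.]]
c4 [[427. 385.]]
shift [-0.4818, -0.1971, 0.1246] turn [-0.0005, -0.0006, 0.0065]
shift [0.0, 0.0, 0.62] turn [0.0, 0.0, 0.0]
```

View pics/w1.png

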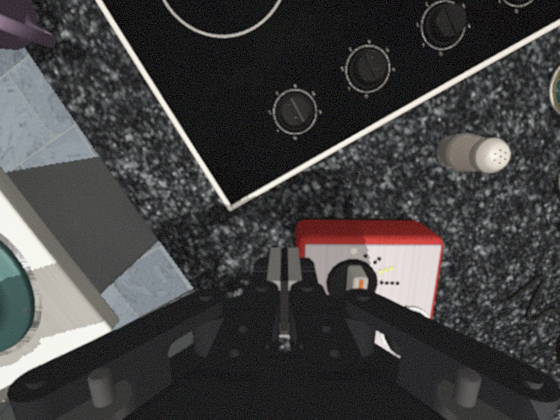

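The wrist view shows the dial skirt at (352,282), where my pose predicts (355,285), and the deck's front-left corner at (303,242), predicted (300,237). So the mill pose is good, and I'll go and push the drawer.

>>> {"api": "play_rows", "payload": {"rows": [[[-0.48, -0.197, 0.1], [0, 0, 0.006]], [[-0.48, -0.197, 0.1], [0, 0, 0.006]], [[-0.48, -0.197, 0.1], [0, 0, 0.006]], [[-0.48, -0.197, 0.1], [0, 0, 0.006]], [[-0.48, -0.197, 0.745], [0, 0, 0.006]], [[-0.48, -0.197, 0.745], [0, 0, 0.006]], [[-0.48, -0.197, 0.745], [0, 0, 0.006]], [[-0.48, -0.197, 0.745], [0, 0, 0.006]], [[-0.48, -0.197, 0.745], [0, 0, 0.006]], [[-0.48, -0.197, 0.745], [0, 0, 0.006]], [[-0.48, -0.197, 0.745], [0, 0, 0.006]]]}}

```text
time: 3.82
tool_pos: [0.3691, -0.18, 0.0467]
tcp_rot: [2.723, 1.562, 0.002]
wrist_force: [0.3, -0.1, 0.6]
width: -0.01
grip_force: 0.0
```

>>> {"api": "play_rows", "payload": {"rows": [[[0, 0.02, 0], [0, 0, 0]], [[0, 0.04, 0], [0, 0, 0]], [[0, 0.06, 0], [0, 0, 0]], [[0, 0.08, 0], [0, 0, 0]], [[0, 0.1, 0], [0, 0, 0]], [[0, 0.12, 0], [0, 0, 0]], [[0, 0.13, 0], [0, 0, 0]], [[0, 0.13, 0], [0, 0, 0]]]}}

```text
time: 4.48
tool_pos: [0.3961, -0.1968, 0.0451]
tcp_rot: [2.726, 1.561, 0.001]
wrist_force: [0.9, -0.1, -0.1]
width: 0.0
grip_force: 0.0
```

>>> {"api": "play_rows", "payload": {"rows": [[[0, 0.01, 0], [0, 0, 0]], [[0, 0.02, 0], [0, 0, 0]], [[0, 0.03, 0], [0, 0, 0]], [[0, 0.035, 0], [0, 0, 0]], [[0, 0.035, 0], [0, 0, 0]]]}}

```text
time: 4.9
tool_pos: [0.4, -0.1991, 0.0446]
tcp_rot: [-2.72, -1.558, 0.006]
wrist_force: [-9.6, 5.2, 11.1]
width: -0.006
grip_force: 7.8
```

>>> {"api": "play_rows", "payload": {"rows": [[[0, 0.008, 0], [0, 0, 0]], [[0, 0.016, 0], [0, 0, 0]], [[0, 0.016, 0], [0, 0, 0]]]}}

```text
time: 5.15
tool_pos: [0.3999, -0.199, 0.0445]
tcp_rot: [-2.714, -1.555, 0.013]
wrist_force: [-22.4, 12.4, 26.8]
width: -0.001
grip_force: 16.2
```

>>> {"api": "play_rows", "payload": {"rows": [[[0, -0.06, 0], [0, 0, 0]], [[0, -0.14, 0], [0, 0, 0]], [[0, -0.2, -0.1], [0, 0, 0]], [[0, -0.2, -0.7], [0, 0, 0]], [[0, -0.2, -0.7], [0, 0, 0]], [[0, -0.2, -0.7], [0, 0, 0]], [[0, -0.2, -0.7], [0, 0, 0]], [[0, -0.2, -0.7], [0, 0, 0]], [[0, -0.2, -0.7], [0, 0, 0]], [[0, -0.2, -0.7], [0, 0, 0]]]}}

```text
time: 5.98
tool_pos: [0.3629, -0.1773, 0.2193]
tcp_rot: [-2.726, -1.561, 0.0]
wrist_force: [-0.2, -0.5, -0.3]
width: -0.002
grip_force: 0.0
```

```bash
python3 - <<'E'
from h import *
from workcell import bot,cams
ims=[]
c=cams.read_camera("scene");P=mill(P0,YAW,[[-.083,.052,.07],[-.083,-.052,.07],[-.083,-.052,.014]]);print(proj(c,c["T"],P).round(1),proj(c,c["T"],mill(P0,YAW,[[-.1,-.052,.07]])).round(1))
a=cv2.resize(c["image"][190:310,120:280],None,fx=4,fy=4,interpolation=cv2.INTER_CUBIC)
cv2.imwrite("pics/s2.png",a[:,:,::-1])
s=bot.read_state();print(s["tool_pos"],s["wrist_force"])
b=gm(-.13,-.052,.22);b=gm(.012,-.052,.22,0,b);b=gm(.012,-.052,.128,0,b)
E
```

```text
[[157.6 244. ]
 [177.7 264.8]
 [180.5 289.7]] [[169.3 267.4]]
[ 0.36238629 -0.17695433  0.21838867] [ 0.7174396  -0.57241956  0.5177656 ]
shift [-0.2226, 0.0545, -0.0066] turn [-0.0033, 0.0, -0.0042]
shift [-0.0, 0.568, 0.0] turn [0.0, 0.0, 0.0]
shift [0.0, 0.0, 0.368] turn [0.0, 0.0, 0.0]
```

View pics/s2.png

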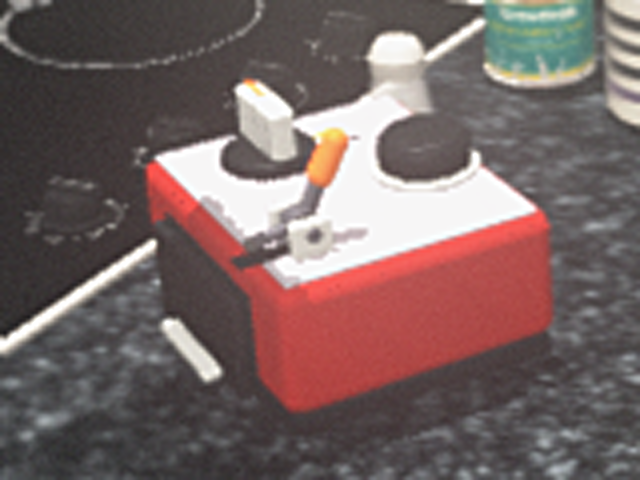

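The drawer front is now flush with the mill's face: its top corner is at about (182,265) against a predicted (178,265). The lever still leans back, with its tip at crop (335,140), so it's next.

>>> {"api": "play_rows", "payload": {"rows": [[[-0.22, 0.05, 0], [0, 0, 0]], [[-0.22, 0.05, 0], [0, 0, 0]], [[-0.22, 0.62, 0], [0, 0, 0]], [[-0.22, 0.62, 0], [0, 0, 0]], [[-0.22, 0.62, 0], [0, 0, 0]], [[-0.22, 0.62, 0], [0, 0, 0]], [[-0.22, 0.62, 0.1], [0, 0, 0]], [[-0.22, 0.62, 0.2], [0, 0, 0]], [[-0.22, 0.62, 0.3], [0, 0, 0]], [[-0.22, 0.62, 0.36], [0, 0, 0]], [[-0.22, 0.62, 0.36], [0, 0, 0]]]}}

```text
time: 6.95
tool_pos: [0.4648, -0.3002, 0.1228]
tcp_rot: [-2.716, -1.556, 0.008]
wrist_force: [-0.7, -0.6, -0.8]
width: -0.002
grip_force: 0.0
```

```bash
python3 - <<'E'
from h import *
from workcell import bot
s=bot.read_state();print(s["tool_pos"],s["wrist_force"])
b=gm(-.052,-.052,.128)
b=gm(-.062,-.052,.128)
E
```

```text
[ 0.46481546 -0.30023717  0.12276101] [-0.67979829 -0.60844552 -0.77088565]
shift [-0.0034, -0.2366, -0.0179] turn [-0.0165, -0.0015, -0.0042]
shift [-0.0036, -0.2766, -0.0174] turn [-0.0165, -0.0015, -0.0042]
```

>>> {"api": "play_rows", "payload": {"rows": [[[0, -0.03, -0.02], [0, 0, 0]], [[0, -0.06, -0.02], [0, 0, 0]], [[0, -0.08, -0.02], [0, 0, 0]], [[0, -0.1, -0.02], [0, 0, 0]], [[0, -0.12, -0.02], [0, 0, 0]], [[0, -0.14, -0.02], [0, 0, 0]], [[0, -0.16, -0.02], [0, 0, 0]], [[0, -0.18, -0.02], [0, 0, 0]], [[0, -0.2, -0.02], [0, 0, 0]], [[0, -0.22, -0.02], [0, 0, 0]], [[0, -0.23, -0.02], [0, 0, 0]], [[0, -0.24, -0.02], [0, 0, 0]], [[0, -0.24, -0.02], [0, 0, 0]]]}}

```text
time: 8.03
tool_pos: [0.4218, -0.276, 0.1427]
tcp_rot: [2.715, 1.555, 0.01]
wrist_force: [1.0, 0.7, 20.9]
width: 0.003
grip_force: 10.1
```

```bash
python3 - <<'E'
from h import *
from workcell import bot
s=bot.read_state();print(s["tool_pos"],s["wrist_force"])
b=gm(-.062,-.052,.126)
E
```

```text
[ 0.42183469 -0.27597317  0.14268561] [ 1.02353277  0.67661708 20.88707617]
shift [-0.0003, -0.0799, 0.0656] turn [0.0181, 0.0013, -0.0043]
```

```bash
python3 - <<'E'
from h import *
from workcell import bot,cams
c=cams.read_camera("scene")
a=cv2.resize(c["image"][150:300,120:290],None,fx=4,fy=4,interpolation=cv2.INTER_CUBIC)
cv2.imwrite("pics/s3.png",a[:,:,::-1])
E
```

```text
(no output)
```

View pics/s3.png

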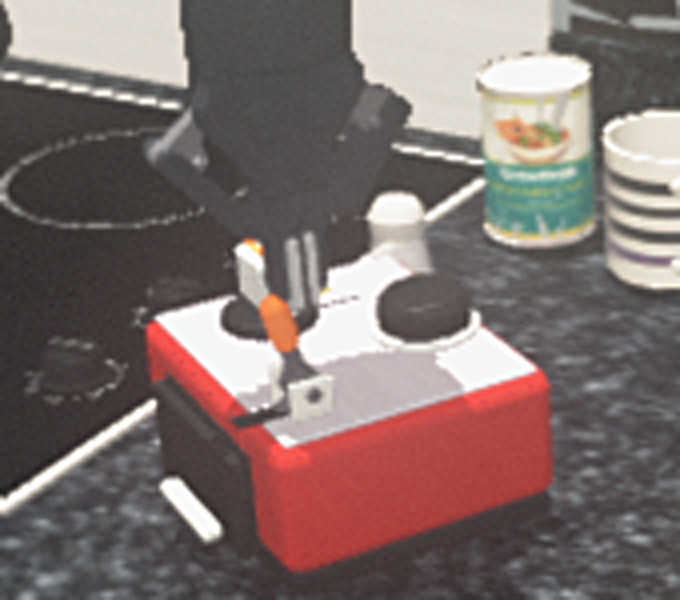

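```bash
python3 - <<'E'
from h import *
from workcell import bot,cams
s=bot.read_state();c=cams.read_camera("scene");T=c["T"]
print(s["tool_pos"],s["wrist_force"],s["grip_force"])
f=lambda P:((proj(c,T,P)-[120,150])*4).round()
print("tcp",f(s["tool_pos"]),"grasp",f(s["tool_pos"]+[0,0,.03]))
print("pivot",f(mill(P0,YAW,[-.045,-.052,.102])))
for a in np.arange(0,1.51,.3):print(a,f(mill(P0,YAW,[-.045+.05*np.sin(.6-a),-.052,.102+.05*np.cos(.6-a)])))
E
```

```text
[ 0.42187194 -0.27600593  0.14265512] [ 0.60646594  0.86924907 22.63605537] 10.095210447907448
tcp [[296. 301.]] grasp [[290. 243.]]
pivot [[298. 379.]]
0.0 [[345. 287.]]
0.3 [[318. 281.]]
0.6 [[289. 285.]]
0.8999999999999999 [[260. 297.]]
1.2 [[235. 317.]]
1.5 [[215. 342.]]
```

The scene view shows the lever already about 0.25 rad forward (tip near crop (266,298)). The fingertips ride up on it because the finger backs are sloped. I'll back off, turn the tool 90° so the flat finger sides push, and go lower.

>>> {"api": "play_rows", "payload": {"rows": [[[0, 0.1, 0], [0, 0, 0]], [[0, 0.2, -0.04], [0, 0, 0.15]], [[0, 0.2, -0.2], [0, 0, 0.3]], [[0, 0.2, -0.2], [0, 0, 0.45]], [[0, 0.2, -0.2], [0, 0, 0.6]], [[0, 0.2, -0.2], [0, 0, 0.75]], [[0, 0.2, -0.2], [0, 0, 1]], [[0, 0.2, -0.2], [0, 0, 1]], [[0, 0.2, -0.2], [0, 0, 1]], [[0, 0.2, -0.2], [0, 0, 1]]]}}

```text
time: 8.97
tool_pos: [0.4603, -0.2982, 0.1859]
tcp_rot: [3.115, 0.403, 0.001]
wrist_force: [0.6, 1.1, -0.3]
width: -0.0
grip_force: 0.0
```

>>> {"api": "play_rows", "payload": {"rows": [[[0, 0, 0], [0, 0, 1]], [[0, 0, 0], [0, 0, 1]], [[0, 0, 0], [0, 0, 1]], [[0, 0, 0], [0, 0, 1]], [[0, 0, 0], [0, 0, 1]], [[0, 0, 0], [0, 0, 1]], [[0, 0, 0], [0, 0, 1]], [[0, 0, 0], [0, 0, 1]], [[0, 0, 0], [0, 0, 1]], [[0, 0, 0], [0, 0, 1]]]}}

```text
time: 9.8
tool_pos: [0.4605, -0.2983, 0.1853]
tcp_rot: [3.032, -0.82, 0.0]
wrist_force: [-0.2, 0.9, 0.4]
width: -0.001
grip_force: 0.0
```

```bash
python3 - <<'E'
from h import *
from workcell import bot
s=bot.read_state();print(s["tool_pos"],s["wrist_force"],s["q"])
b=gm(-.02,-.052,.125,-90); b=gm(-.06,-.052,.125,-90,b)
E
```

```text
[ 0.4604592  -0.29826656  0.18526515] [-0.15676766  0.92471428  0.39996784] [-6.20170475e-01  5.96756117e-02  1.92680897e+00 -5.12769672e-05
  1.15480639e+00  1.47904333e+00]
shift [-0.0894, 0.0008, 0.241] turn [0.0001, -0.0004, -0.0017]
shift [-0.16, -0.0, 0.0] turn [0.0, 0.0, 0.0]
```

>>> {"api": "play_rows", "payload": {"rows": [[[0, 0, 0.1], [0, 0, 0]], [[0, 0, 0.2], [0, 0, 0]], [[0, 0, 0.25], [0, 0, 0]], [[0, 0, 0.25], [0, 0, 0]], [[0, 0, 0.25], [0, 0, 0]], [[-0.04, 0, 0.25], [0, 0, 0]], [[-0.08, 0, 0.25], [0, 0, 0]], [[-0.11, 0, 0.25], [0, 0, 0]], [[-0.13, 0, 0.25], [0, 0, 0]], [[-0.15, 0, 0.25], [0, 0, 0]], [[-0.165, 0, 0.25], [0, 0, 0]], [[-0.18, 0, 0.25], [0, 0, 0]], [[-0.195, 0, 0.25], [0, 0, 0]], [[-0.21, 0, 0.25], [0, 0, 0]], [[-0.225, 0, 0.25], [0, 0, 0]], [[-0.235, 0, 0.25], [0, 0, 0]], [[-0.235, 0, 0.25], [0, 0, 0]]]}}

```text
time: 11.22
tool_pos: [0.4109, -0.2692, 0.1237]
tcp_rot: [3.031, -0.823, 0.005]
wrist_force: [3.7, -3.1, 1.6]
width: -0.001
grip_force: 2.3
```

```bash
python3 - <<'E'
from h import *
from workcell import bot,cams
s=bot.read_state();print(s["tool_pos"],s["wrist_force"],R.from_euler("z",-YAW).apply(s["tool_pos"]-[*P0,0]))
c=cams.read_camera("scene");h=cv2.cvtColor(c["image"],cv2.COLOR_RGB2HSV);H,S,V=cv2.split(h)
m=(H>7)&(H<20)&(S>150)&(V>120);m[:200]=0;m[300:]=0;m[:,:150]=0;m[:,230:]=0
p,a,_=cen(m);print("orange",p,a,(p-[120,150])*4)
for t in(.9,1.2,1.5):print(t,proj(c,c["T"],mill(P0,YAW,[-.045+.042*np.sin(.6-t),-.052,.102+.042*np.cos(.6-t)])))
E
```

```text
[ 0.41086136 -0.26924285  0.12369621] [ 3.73182125 -3.14404519  1.58882142] [-0.05512143 -0.05168498  0.12369621]
orange [180.4 239. ] 80 [241.6 356. ]
0.9 [[186.59409011 227.59417131]]
1.2 [[181.26347614 231.73852351]]
1.5 [[177.12819813 237.09071323]]
```

>>> {"api": "play_rows", "payload": {"rows": [[[-0.015, 0, 0], [0, 0, 0]], [[-0.03, 0, 0], [0, 0, 0]], [[-0.045, 0, 0], [0, 0, 0]], [[-0.06, 0, 0], [0, 0, 0]], [[-0.06, 0, 0], [0, 0, 0]]]}}

```text
time: 11.68
tool_pos: [0.4046, -0.2659, 0.1283]
tcp_rot: [3.025, -0.822, 0.031]
wrist_force: [14.9, -6.2, 7.2]
width: -0.0
grip_force: 8.2
```

```bash
python3 - <<'E'
from h import *
from workcell import bot,cams
s=bot.read_state();print(s["tool_pos"],s["wrist_force"],R.from_euler("z",-YAW).apply(s["tool_pos"]-[*P0,0]))
c=cams.read_camera("scene");h=cv2.cvtColor(c["image"],cv2.COLOR_RGB2HSV);H,S,V=cv2.split(h)
m=(H>7)&(H<20)&(S>150)&(V>120);m[:200]=0;m[300:]=0;m[:,:150]=0;m[:,230:]=0
p,a,_=cen(m);print("orange",p,a,(p-[120,150])*4)
E
```

```text
[ 0.40462796 -0.26591924  0.12826924] [14.91394624 -6.22234731  7.15161307] [-0.06218064 -0.051948    0.12826924]
orange [180.35897436 239.24358974] 78 [241.43589744 356.97435897]
```

The lever hasn't moved while the push force went up, so it's at its stop. I'll retreat, turn back and line up over the dial.

>>> {"api": "play_rows", "payload": {"rows": [[[0.05, 0, 0], [0, 0, 0]], [[0.1, 0, -0.1], [0, 0, 0]], [[0.15, 0, -0.3], [0, 0, -0.15]], [[0.15, 0, -0.4], [0, 0, -0.3]], [[0.15, 0.1, -0.4], [0, 0, -0.45]], [[0.15, 0.2, -0.4], [0, 0, -0.6]], [[0.15, 0.3, -0.4], [0, 0, -0.75]], [[0.15, 0.38, -0.4], [0, 0, -1]], [[0.15, 0.38, -0.4], [0, 0, -1]], [[0.15, 0.38, -0.4], [0, 0, -1]]], "claw": 0}}

```text
time: 12.57
tool_pos: [0.379, -0.3615, 0.2209]
tcp_rot: [-3.112, -0.398, 0.005]
wrist_force: [-0.3, 0.6, -0.4]
width: 0.502
grip_force: 0.0
```

>>> {"api": "play_rows", "payload": {"rows": [[[0, 0, 0], [0, 0, -1]], [[0, 0, 0], [0, 0, -1]], [[0, 0, 0], [0, 0, -1]], [[0, 0, 0], [0, 0, -1]], [[0, 0, 0], [0, 0, -1]], [[0, 0, 0], [0, 0, -1]], [[0, 0, 0], [0, 0, -1]], [[0, 0, 0], [0, 0, -1]], [[0, 0, 0], [0, 0, -1]]]}}

```text
time: 13.32
tool_pos: [0.3807, -0.3608, 0.2217]
tcp_rot: [-2.725, -1.557, 0.001]
wrist_force: [-0.1, 0.9, -0.1]
width: 0.497
grip_force: 0.0
```

```bash
python3 - <<'E'
from h import *
from workcell import bot,cams
s=bot.read_state();print(s["tool_pos"],s["wrist_force"],s["q"][5],s["width"])
b=gm(-.02,.043,.215,0); b=gm(-.02,.043,.103,0,b)
E
```

```text
[ 0.38065572 -0.36076129  0.22165533] [-0.13296628  0.93195799 -0.09534364] -0.27342632917089144 0.4974765043367885
shift [0.7562, 0.0567, 0.027] turn [-0.0035, -0.0009, -0.007]
shift [0.0, 0.0, 0.448] turn [0.0, 0.0, 0.0]
```

>>> {"api": "play_rows", "payload": {"rows": [[[0.756, 0.057, 0.02], [0, 0, -0.007]], [[0.756, 0.057, 0.02], [0, 0, -0.007]], [[0.756, 0.057, 0.02], [0, 0, -0.007]], [[0.756, 0.057, 0.02], [0, 0, -0.007]], [[0.756, 0.057, 0.02], [0, 0, -0.007]], [[0.756, 0.057, 0.02], [0, 0, -0.007]], [[0.756, 0.057, 0.02], [0, 0, -0.007]], [[0.756, 0.057, 0.02], [0, 0, -0.007]]]}}

```text
time: 13.98
tool_pos: [0.4886, -0.206, 0.2172]
tcp_rot: [-2.721, -1.568, 0.002]
wrist_force: [-0.6, 0.8, 0.8]
width: 0.503
grip_force: 0.0
```

```bash
python3 - <<'E'
from h import *
from workcell import bot,cams
s=bot.read_state();c=cams.read_camera("wrist");T=toolT(s)@c["mount"];cv2.imwrite("pics/w4.png",c["image"][:,:,::-1])
print(s["tool_pos"]); 
print("bar ends top, stripe",proj(c,T,mill(P0,YAW,[[-.02,.066,.126],[-.02,.02,.126],[-.02,.043,.126],[-.013,.066,.126],[-.027,.066,.126]])).round(1).tolist())
b=gm(-.02,.043,.103,0)
E
```

```text
[ 0.48855626 -0.20600995  0.21718417]
bar ends top, stripe [[285.4, 185.7], [285.3, 242.2], [285.3, 214.6], [294.6, 185.7], [276.2, 185.7]]
shift [0.0061, -0.001, 0.4571] turn [-0.0011, 0.0008, 0.0013]
```

View pics/w4.png

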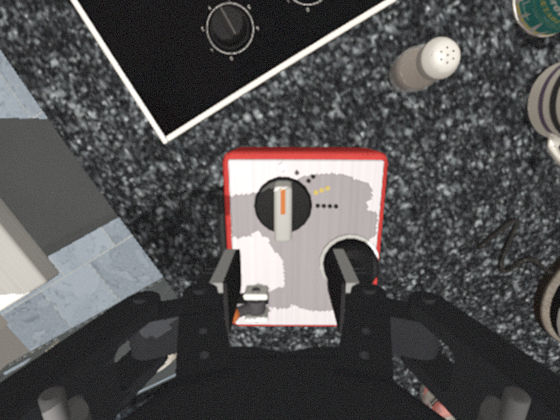

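The wrist view shows the grip bar at columns 274–292, rows 185–240, where I predicted column 285 and rows 186–242. The yellow three-dot mark is at (322,190), and the orange lever tip shows at the front (237,315). I'll descend and grip.

>>> {"api": "play_rows", "payload": {"rows": [[[0.006, -0.005, 0.1], [0, 0, 0]], [[0.006, -0.005, 0.2], [0, 0, 0]], [[0.006, -0.005, 0.3], [0, 0, 0]], [[0.006, -0.005, 0.38], [0, 0, 0]], [[0.006, -0.005, 0.43], [0, 0, 0]], [[0.006, -0.005, 0.45], [0, 0, 0]], [[0.006, -0.005, 0.45], [0, 0, 0]]]}}

```text
time: 14.62
tool_pos: [0.4875, -0.2045, 0.1039]
tcp_rot: [-2.721, -1.566, 0.003]
wrist_force: [-0.7, 0.5, -0.5]
width: 0.498
grip_force: 0.0
```

>>> {"api": "play_rows", "payload": {"rows": [[[0, 0, 0], [0, 0, 0]], [[0, 0, 0], [0, 0, 0]], [[0, 0, 0], [0, 0, 0]], [[0, 0, 0], [0, 0, 0]], [[0, 0, 0], [0, 0, 0]], [[0, 0, 0], [0, 0, 0]], [[0, 0, 0], [0, 0, 0]], [[0, 0, 0], [0, 0, 0]]], "claw": -1, "newtons": 60}}

```text
time: 15.28
tool_pos: [0.4884, -0.2041, 0.1069]
tcp_rot: [-2.721, -1.569, 0.001]
wrist_force: [-5.3, 1.8, 6.2]
width: 0.148
grip_force: 60.3
```

>>> {"api": "play_rows", "payload": {"rows": [[[0, 0, -0.012], [0, 0, 0]], [[0, 0, -0.012], [0, 0, 0.1]], [[0, 0, -0.012], [0, 0, 0.2]], [[0, 0, -0.012], [0, 0, 0.3]], [[0, 0, -0.012], [0, 0, 0.4]], [[0, 0, -0.012], [0, 0, 0.5]], [[0, 0, -0.012], [0, 0, 0.6]], [[0, 0, -0.012], [0, 0, 0.7]], [[0, 0, -0.012], [0, 0, 0.76]], [[0, 0, -0.012], [0, 0, 0.76]], [[0, 0, -0.012], [0, 0, 0.76]]]}}

```text
time: 16.2
tool_pos: [0.4891, -0.2049, 0.1071]
tcp_rot: [3.061, 0.7, 0.001]
wrist_force: [3.7, -5.0, -14.0]
width: 0.146
grip_force: 60.8
```

>>> {"api": "play_rows", "payload": {"rows": [[[0, 0, 0], [0, 0, 0.1]], [[0, 0, 0], [0, 0, 0.2]], [[0, 0, 0], [0, 0, 0.3]], [[0, 0, 0], [0, 0, 0.4]], [[0, 0, 0], [0, 0, 0.5]], [[0, 0, 0], [0, 0, 0.6]], [[0, 0, 0], [0, 0, 0.7]], [[0, 0, 0], [0, 0, 0.77]], [[0, 0, 0], [0, 0, 0.77]], [[0, 0, 0], [0, 0, 0.77]], [[0, 0, 0], [0, 0, 0.77]]]}}

```text
time: 17.12
tool_pos: [0.4893, -0.2061, 0.1071]
tcp_rot: [3.128, -0.242, 0.003]
wrist_force: [4.8, -8.2, -14.7]
width: 0.145
grip_force: 60.5
```

```bash
python3 - <<'E'
from h import *
from workcell import bot,cams
s=bot.read_state();c=cams.read_camera("wrist");T=toolT(s)@c["mount"];cv2.imwrite("pics/w5.png",c["image"][:,:,::-1])
M=toolT(s)[:3,:3];y=np.degrees(np.arctan2(M[1,1],M[0,1]));print(s["tool_pos"],s["wrist_force"],s["torque"],s["grip_force"],s["width"],"yang",y,"turned rad",np.radians(-30.2-y))
print((toolT(s)@[0,0,1,0]))
d=cams.read_camera("top");S=cams.read_camera("scene")
z=np.hstack([cv2.resize(c["image"],(400,300)),cv2.resize(d["image"][185:305,165:325],(400,300),interpolation=cv2.INTER_CUBIC)])
z=np.vstack([z,cv2.resize(S["image"][170:290,120:280],(400,300),interpolation=cv2.INTER_CUBIC).repeat(1,0).__array__() if 0 else np.hstack([cv2.resize(S["image"][190:310,120:280],(400,300),interpolation=cv2.INTER_CUBIC),cv2.resize(c["image"][100:310,160:440],(400,300),interpolation=cv2.INTER_CUBIC)])])
cv2.imwrite("pics/v5.png",z[:,:,::-1])
E
```

```text
[ 0.48930183 -0.20607935  0.1070968 ] [  4.80765661  -8.23537914 -14.7417103 ] [-1.35161612 -0.61767521  0.13283597] 60.54307222366333 0.1446454864735276 yang -98.86204052476158 turned rad 1.1983786782948647
[ 0.00160125 -0.00395536 -0.9999909   0.        ]
```

View pics/v5.png

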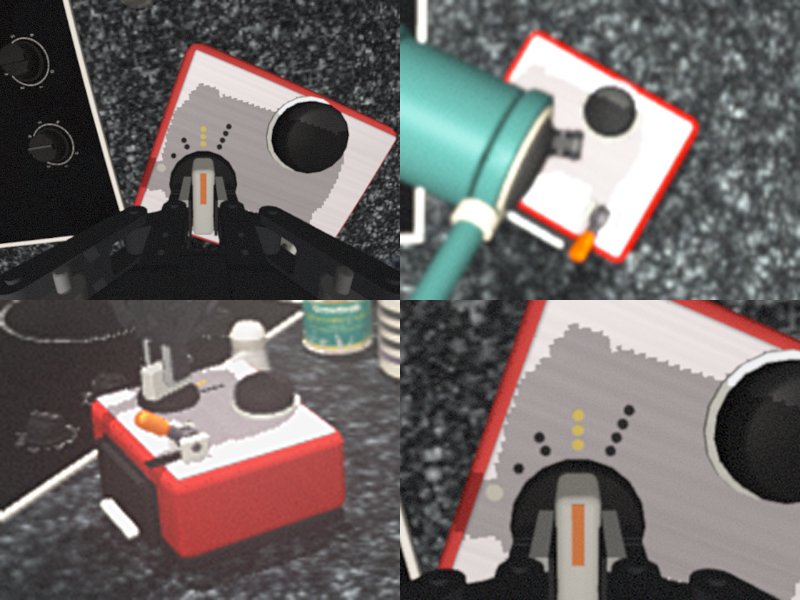

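The bar's orange stripe points straight at the yellow three-dot mark (bottom-right panel, column 578). The drawer is flush, the lever is over to the front, and the grip holds 60 N, so I'm handing it in.

```bash
python3 -c "
from workcell import bot
print(bot.finish_job())"
```

```text
the job is handed in; nothing more can be done
None
```

The job is handed in, with no verdict returned: the drawer is pushed in, the lever is over to its stop, and the gripper is holding the dial at the third click (about 1.20 rad, 60 N grip) after about 17 s of the 54 s allowed.

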